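# Find the socket that fits the transformer's clamp nut

## Task

Find the socket that fits the hex nut in the middle of the toroidal transformer: start with the smallest of the three and set it squarely on the nut, and if it will not go over the nut, drop it into the open steel reject box and go on to the next size up. Push the one that fits fully home over the nut and finish there: the program ends with the gripper still holding that socket, seated upright on the nut. Leave the largest socket and the other things on the bench where they are.

Things in the scene. Friction and masses are not known exactly. Their poses are not given: they have to be found in the camera images.
- transformer: copper-coloured toroidal transformer, 124 mm across, on a round dark steel plate (148 mm across) that is fixed to the bench. Origin: centre of the plate's underside on the bench; z up. A flat steel washer, 80 mm across, lies on the core, its top 54 mm above the bench; the nut stands in its middle. (Beyond, about x 0.59 to 0.73, y -0.20 to 0.08, stands a fixed coil winder 130 mm tall.)
- nut: tight steel hex nut on the transformer's axis: 24 mm across flats, 16 mm tall, top edge chamfered; a 16 mm stud shows 4 mm above it. Origin: centre of its underside (washer top, 54 mm above the bench); z up; two flats face its +x and -x. A socket fully home has its mouth on the washer, its origin at the nut's; one that does not fit stays on the nut's top, 16 mm or a little higher.
- reject_box: open-topped plain sheet steel box, 120 (x) x 150 (y) x 65 mm tall, wall 3 mm, fixed to the bench. Origin: centre of its underside.
- reject_box_in (a point): centre of the reject box's inner floor, 3 mm above the bench; the inside is 114 x 144 mm, axes as the box.
- socket_small: the smallest of three loose steel sockets standing mouth down: round body 30 mm across, 46 mm tall; on it a dark square drive adapter to grip, 20 x 20 mm, 46 to 80 mm above the mouth. Mouth: hexagonal hole 20 mm across flats, 34 mm deep. Origin: centre of the mouth; z up to the adapter; two hexagon flats face +x and -x, the adapter's faces +-x and +-y. Weighs about 0.14 kg.
- socket_small_top (a point): top end of the small socket's adapter, on its axis, 80 mm from the mouth.
- socket_middle: the middle one of three loose steel sockets standing mouth down: round body 37 mm across, 46 mm tall; on it a dark square drive adapter to grip, 20 x 20 mm, 46 to 80 mm above the mouth. Mouth: hexagonal hole 27 mm across flats, 34 mm deep. Origin: centre of the mouth; z up to the adapter; two hexagon flats face +x and -x, the adapter's faces +-x and +-y. Weighs about 0.18 kg.
- socket_large: the largest of three loose steel sockets standing mouth down: round body 46 mm across, 46 mm tall; on it a dark square drive adapter to grip, 20 x 20 mm, 46 to 80 mm above the mouth. Mouth: hexagonal hole 34 mm across flats, 34 mm deep. Origin: centre of the mouth; z up to the adapter; two hexagon flats face +x and -x, the adapter's faces +-x and +-y. Weighs 0.25 kg.
- side_cutters: side cutters with red handles, 55 x 152 x 13 mm, lying on the bench; a bystander. Origin: centre of the underside.
- black_tape: flat roll of black tape, 63 mm across, 19 mm tall; a bystander. Origin: centre of the underside.
- glue: round glue pot with a black lid, 60 mm across, 76 mm tall; a bystander. Origin: centre of the underside.
- green_driver: screwdriver with a green handle, 24 x 184 x 24 mm, lying on the bench; a bystander. Origin: centre of the underside.
There are look-alikes about, which are no part of the job. Leave any yellow look-alike of the socket_small alone.

How it is judged:
By the outcome, as a careful person would: the job done as asked, in the order asked, and still so for the second after the job is handed in, while the arm keeps its last pose, push and grip.
It also fails if it takes over 66 s, if anything falls off the work surface, if the arm or the gripper's body presses on something with over 40 N, if the wrist force passes 120 N, or if a joint passes its speed limit or range.

## Robot

A 7-joint arm with a two-finger parallel gripper is mounted at the origin on a cart in front of the work surface, level with it; the furniture and walls round the work are solid. World frame = base frame: x ahead of the robot, y to its left, z up, the work surface at z = 0. Lengths are in m, angles in rad, forces in N, time in s.
With the tool pointing down it reaches from about 0.35 to 0.9 m from the base axis. Payload 8.1 kg.
Tool frame: the origin (TCP) lies between the finger pads; the fingertips stand 22 mm ahead of it and the grasp point (between the pads) lies 3 mm ahead of it (arm.tip_reach is the distance from the TCP to the fingertips, in m); z points along the fingers, y is the line along which they close (so a half turn about z gives the same grasp; the last joint's range is limited). The gripper opens to 92 mm and grips with 3 to 60 N. Pads are 19 mm wide; open, the fingers measure 130 mm over their backs; the gripper's body (75 mm by 190 mm) begins 47 mm behind the grasp point.
Start: joints at [-1.233, 0.434, 0.025, 1.573, -0.012, 1.134, -0.075], TCP at [0.267, 0.565, 0.249] pointing down, gripper open.
Joint ranges: [-2.62, 2.62], [-0.44, 2.09], [-1.27, 1.32], [0.08, 2.57], [-1.32, 4.46], [0.12, 2], [-2.74, 2.74]. Speed limits (rad/s): [2.22, 2.22, 3.01, 3.01, 3.14, 3.14, 3.14].

## Interface

Orientations are given as a rotation vector (axis times angle).
In Python, from cell import telemetry, vision, job, arm gives the robot as it stands. The module is installed in compiled form; this text tells all that it offers.
- The arm moves only by the shell command python3 -m creep 'ROWS' [FORCE]. ROWS is text: rows parted by semicolons, each of 7 numbers parted by spaces: the finger opening in cm, from 0 to 9.18, then the shift along the tool's x, y, z in cm, then the turn, a rotation vector about the tool's x, y, z in degrees. A call has 1 to 5 rows; each row is the pose to reach, as a shift and turn from the pose commanded when the call began, along the tool's axes at that moment; what a row does not reach only later rows make up. A row lasts 1/8 s, in which the tool goes at most 62.5 mm and 10.7 degrees, less where a joint would pass 70% of its speed; a pose out of reach is approached as far as the arm can. A call with a gripper value outside its range is refused whole. The fingers move at their own pace and stop on an object; FORCE is the grip in N (left out, the last holds). Time passes only in rows, so rows that repeat a pose let the fingers close. It gives the time, the measured TCP pose, the force, the opening and the grip force at its end, in the units of the state.
- telemetry.observe(): the state, without advancing time (a new reading comes with each control period).
- vision.get_image(name): name is "scene" or "top"; returns the picture (384x512x3 uint8, red, green, blue); there is no depth.
- vision.camera_info(name): a dict with "fov_y" (degrees; the focal length in pixels is half the picture's height over the tangent of half this angle, whatever the lens; pixels are square), "cx", "cy" (the principal point, pixels), "dist_coeffs" ([k1, k2, p1, p2, k3] as OpenCV has them; the pictures are not rectified), "extrinsics" (4x4, takes a point from camera to world coordinates). Camera axes: x right, y down, z forward; pixel columns grow to the right and rows downward; lengths in m; the calibration is good to about 2 mm. A picture is of the moment at which its call begins. camera_info takes no time and is no camera call.
- job.sign_off(): hands the job in; it is judged then, once.
The state is a dict: "clock": time; "joints": joint angles; "dq": joint speeds; "joint_efforts": joint torques, N m; "position": TCP position; "ee_rot": TCP orientation; "force": force on the tool from outside, world axes, zero at the start; "ft_torque": the same for the moment, N m; "width": opening from 0.0 (shut) to 1.0 (fully open); "gripper_force": force on a finger pad.
Only numpy, scipy, OpenCV 4.12 (cv2) and the standard library are available. Lean on these libraries where they do the work, as an engineer would, in place of code of your own. Each camera call takes 0.05 s, during which the arm holds its last target. There are 200 camera calls.

## Working session

There is one attempt and no reset: what is moved stays moved. The work goes in short steps, Python scripts to look and compute and a shell command to move; the robot and the scene stay as the last step left them, time stands still between calls to the robot, and variables do not carry over. Pictures are saved under pics/ and viewed, at most 10 in all, crops included, and the job is handed in when it is done.

```bash
mkdir -p pics; cat > h.py <<'E'
import numpy as np, cv2
from cell import telemetry, vision, job, arm
from scipy.spatial.transform import Rotation as R
def snap(cam,name,crop=None,s=1):
    im=vision.get_image(cam)[:,:,::-1].copy(); cv2.imwrite(f'pics/{name}_raw.png',im)
    if crop: x0,y0,x1,y1=crop; im=im[y0:y1,x0:x1]
    cv2.imwrite(f'pics/{name}.png',cv2.resize(im,None,fx=s,fy=s,interpolation=cv2.INTER_CUBIC))
def K(cam):
    c=vision.camera_info(cam); f=192/np.tan(np.radians(c['fov_y'])/2)
    return np.array([[f,0,c['cx']],[0,f,c['cy']],[0,0,1]]),np.array(c['dist_coeffs'],float),np.array(c['extrinsics'])
def px2w(cam,uv,z):
    k,d,E=K(cam); p=cv2.undistortPoints(np.array([[uv]],float),k,d)[0,0]
    r=E[:3,:3]@[p[0],p[1],1]; o=E[:3,3]; return o+r*(z-o[2])/r[2]
def w2px(cam,P):
    k,d,E=K(cam); T=np.linalg.inv(E)
    return cv2.projectPoints(np.atleast_2d(P).astype(float),cv2.Rodrigues(T[:3,:3])[0],T[:3,3],k,d)[0][:,0]
E
python3 - <<'E'
from h import *
snap('top','top0',None,1.5); snap('scene','scene0',None,1.5)
for c in('top','scene'): print(K(c))
print(telemetry.observe(),arm.tip_reach)
E
```

```text
(array([[399.41555738,   0.        , 255.55792172],
       [  0.        , 399.41555738, 192.5552749 ],
       [  0.        ,   0.        ,   1.        ]]), array([-0.10649655,  0.        ,  0.        ,  0.        ,  0.        ]), array([[-0.02547551, -0.99331301,  0.1126067 ,  0.38720004],
       [-0.99957787,  0.02688472,  0.01101341, -0.00591485],
       [-0.01396716, -0.11227859, -0.9935786 ,  1.39172728],
       [ 0.        ,  0.        ,  0.        ,  1.        ]]))
(array([[432.55570496,   0.        , 258.87439452],
       [  0.        , 432.55570496, 191.25043383],
       [  0.        ,   0.        ,   1.        ]]), array([-0.00047287,  0.        ,  0.        ,  0.        ,  0.        ]), array([[ 0.62545165, -0.53009357,  0.57254785, -0.12882717],
       [-0.77998449, -0.44436792,  0.44063742, -0.52634359],
       [ 0.02084283, -0.72217585, -0.69139542,  0.85784826],
       [ 0.        ,  0.        ,  0.        ,  1.        ]]))
{'clock': 0.1, 'joints': array([-1.23258904,  0.43513456,  0.02497685,  1.57399692, -0.01159692,
        1.13400548, -0.0750635 ]), 'dq': array([ 0.00083632, -0.00173845, -0.00069431, -0.00064968, -0.00065122,
       -0.00144446,  0.00166288]), 'joint_efforts': array([ 2.58706808e-03, -6.69122744e+01,  9.87728834e-01, -3.15146291e+01,
       -6.05401467e-02,  3.72902001e-02,  2.54498946e-05]), 'position': array([0.2665348 , 0.5648472 , 0.24803867]), 'ee_rot': array([-6.86840110e-01, -3.06541048e+00,  2.18043078e-03]), 'force': array([-0.60269153, -0.53214874,  0.5643699 ]), 'ft_torque': array([-0.06044924, -0.02461823,  0.01140658]), 'gripper_force': 0.0, 'width': 1.0004955720911466} 0.022
```

View pics/top0.png

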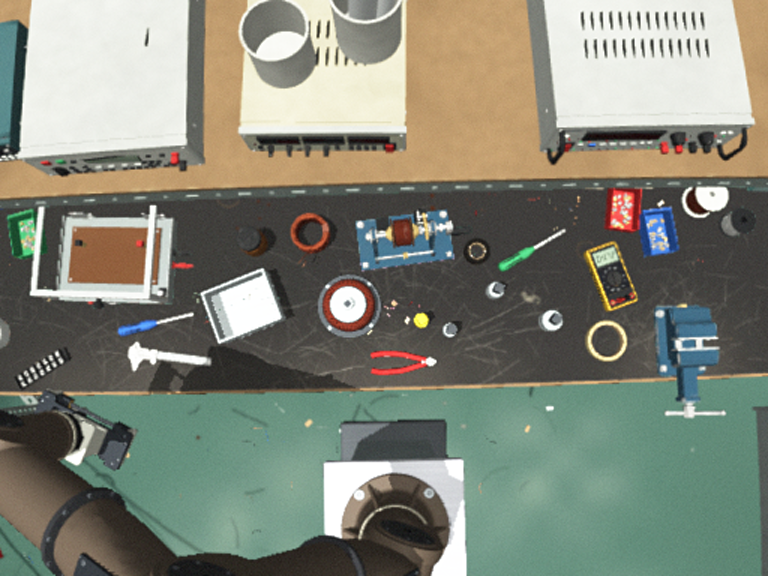

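View pics/scene0.png

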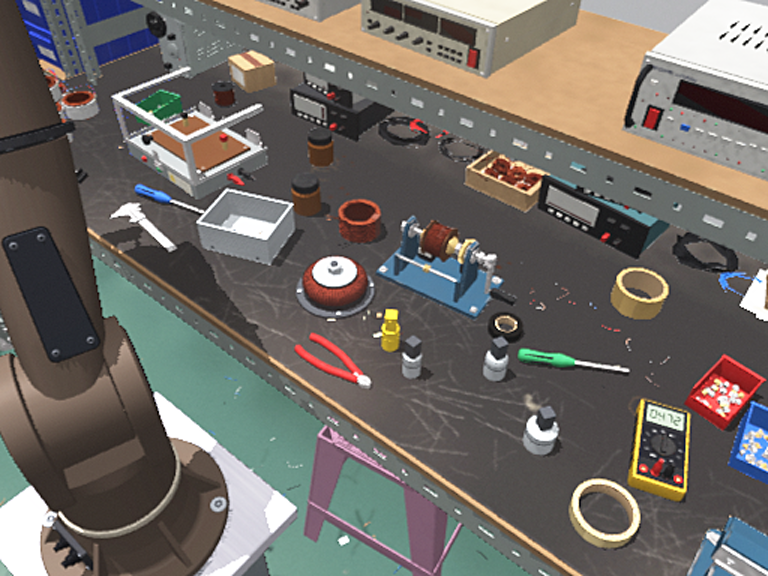

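Both pictures show the bench. The upright candidates for the small socket, in 1.5x top pixels, are:
- the yellow look-alike at (421,320)
- a grey one at (450,329)
- a grey one at (496,290)
- a grey one at (551,320), which is the biggest

The nut is at (348,303) and the reject box at (243,305). Next is a close crop to compare diameters.

```bash
python3 - <<'E'
import cv2,numpy as np
a=cv2.imread('pics/top0_raw.png'); b=cv2.imread('pics/scene0_raw.png')
A=cv2.resize(a[180:240,205:385],None,fx=4.4,fy=4.4,interpolation=cv2.INTER_CUBIC)   # 792x264
B=cv2.resize(b[150:312,190:390],None,fx=3.9,fy=3.9,interpolation=cv2.INTER_CUBIC)
cv2.imwrite('pics/c1.png',A)
cv2.imwrite('pics/c2.png',B[:600])
# box and transformer
cv2.imwrite('pics/c3.png',cv2.resize(a[170:235,125:260],None,fx=5.9,fy=5.9,interpolation=cv2.INTER_CUBIC))
E
```

```text
(no output)
```

View pics/c1.png

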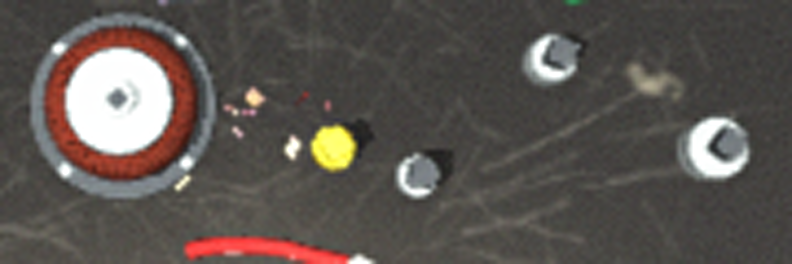

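View pics/c2.png

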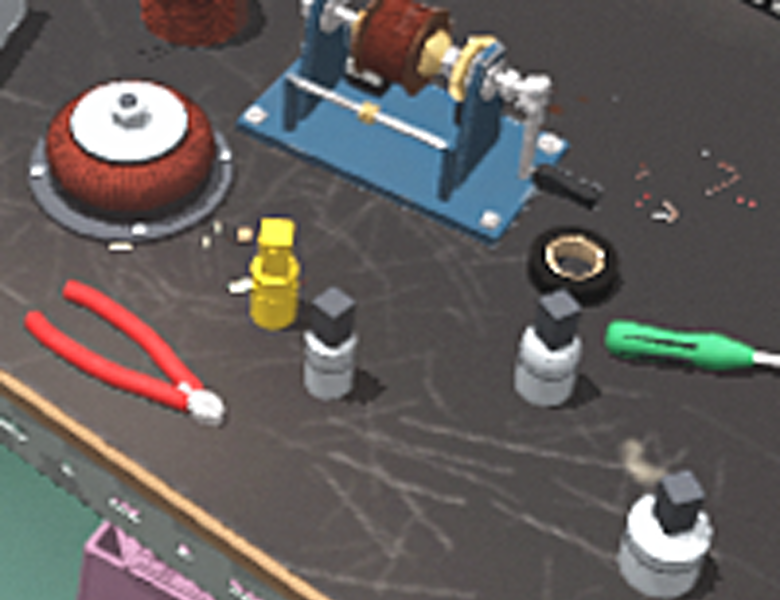

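View pics/c3.png

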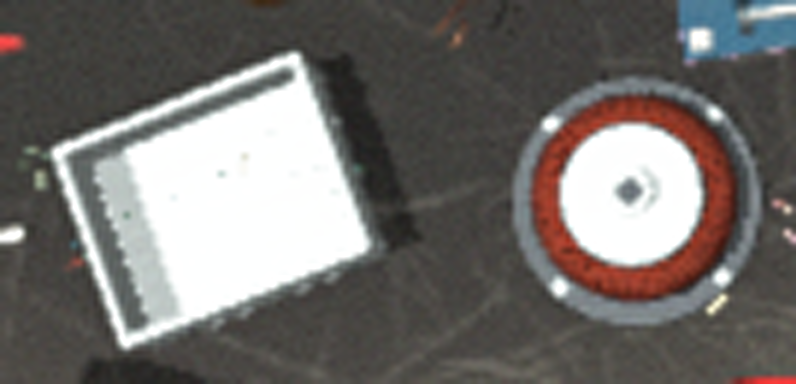

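The top crop shows four upright items:

| Item | c1 pixel |
|---|---|
| Yellow look-alike | (333,148) |
| Thinnest grey socket, the small one | (418,175) |
| Middle socket | (552,60) |
| Large socket | (715,148) |

The scene crop agrees: the small adapter top is at (334,303), the middle at (559,304) and the large at (683,488). The stud top is at c3 (629,191). The box rim corners are at c3 (57,150), (297,55), (378,247) and (124,345).

```bash
cat >> h.py <<'E'
def tri(pt,ps):
    A=[];b=[]
    for cam,uv in(('top',pt),('scene',ps)):
        k,d,E=K(cam); p=cv2.undistortPoints(np.array([[uv]],float),k,d)[0,0]
        r=E[:3,:3]@[p[0],p[1],1]; r/=np.linalg.norm(r); M=np.eye(3)-np.outer(r,r); A.append(M); b.append(M@E[:3,3])
    return np.linalg.lstsq(np.vstack(A),np.hstack(b),rcond=None)[0]
E
python3 - <<'E'
from h import *
q=lambda u,v,s,x,y:((u+.5)/s-.5+x,(v+.5)/s-.5+y)
c1=lambda u,v:q(u,v,4.4,205,180); c2=lambda u,v:q(u,v,3.9,190,150); c3=lambda u,v:q(u,v,5.9,125,170)
np.set_printoptions(precision=4,suppress=True)
for n,a,b,z in(('small',c1(424,172),c2(334,303),.08),('mid',c1(562,52),c2(559,304),.08),('large',c1(728,142),c2(683,488),.08),('stud',c3(629,191),c2(127,100),.074)):
    print(n,a,b,tri(a,b),px2w('top',a,z),px2w('scene',b,z))
r=[px2w('top',c3(*p),.065) for p in((57,150),(297,55),(378,247),(124,345))]
print('box',np.array(r),np.mean(r,0),[np.linalg.norm(r[i]-r[i-1]) for i in range(4)])
print('yellow',px2w('top',c1(334,148),.08),'washer',px2w('top',c3(632,194),.054))
a=vision.camera_info('top')
# yaw of adapters / nut in multi-scale crops
A=cv2.imread('pics/top0_raw.png');B=cv2.imread('pics/scene0_raw.png')
def cr(I,c,w=13,s=14): 
    x,y=int(round(c[0])),int(round(c[1])); return cv2.resize(I[y-w:y+w+1,x-w:x+w+1],(380,290+0) if 0 else (260,260),interpolation=cv2.INTER_CUBIC)
row=lambda I,cs:np.hstack([cr(I,c) for c in cs])
cv2.imwrite('pics/c4.png',np.vstack([row(A,[c1(424,172),c1(562,52),c3(629,191)]),row(B,[c2(334,310),c2(559,310),c2(127,110)])]))
E
```

```text
small (300.97727272727275, 218.70454545454544) (275.2692307692308, 227.32051282051282) [ 0.4453 -0.138   0.0776] [ 0.4455 -0.1382  0.08  ] [ 0.4431 -0.1389  0.08  ]
mid (332.34090909090907, 191.4318181818182) (332.96153846153845, 227.5769230769231) [ 0.5327 -0.2457  0.0785] [ 0.5327 -0.2456  0.08  ] [ 0.5313 -0.246   0.08  ]
large (370.0681818181818, 211.88636363636363) (364.7564102564103, 274.7564102564103) [ 0.4621 -0.3702  0.0743] [ 0.4614 -0.368   0.08  ] [ 0.4584 -0.3719  0.08  ]
stud (231.1949152542373, 201.95762711864407) (222.19230769230768, 175.26923076923077) [0.5074 0.0907 0.0716] [0.5074 0.0903 0.074 ] [0.5052 0.089  0.074 ]
box [[0.5403 0.4201 0.065 ]
 [0.5914 0.2802 0.065 ]
 [0.4801 0.2341 0.065 ]
 [0.4278 0.3804 0.065 ]] [0.5099 0.3287 0.065 ] [np.float64(0.11932023865885652), np.float64(0.1489106768807637), np.float64(0.12047052056546007), np.float64(0.15538765099549556)]
yellow [ 0.4652 -0.0716  0.08  ] washer [0.5074 0.09   0.054 ]
```

View pics/c4.png

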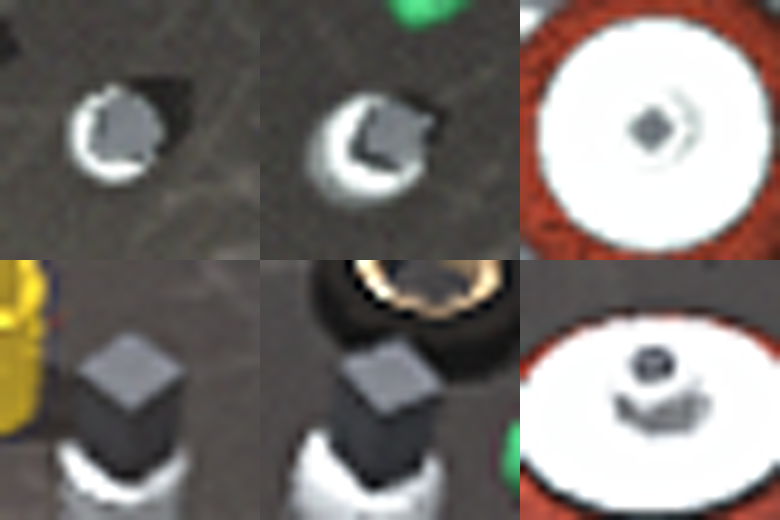

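The crops show both adapters as clean squares. In the scene crop the small top face has its corners at (78,372), (130,335), (183,372) and (128,410). The middle's are at (342,380), (400,342), (443,388) and (385,413). The dark side faces of the nut show below the stud. Next I compute the yaws and the first move.

```bash
cat >> h.py <<'E'
np.set_printoptions(precision=4,suppress=True)
def shift(p,yaw):
    """tool-frame shift (cm) and turn (deg) to TCP p, tool down, tool-y (closing line) at world angle yaw(deg) mod 180"""
    s=telemetry.observe(); r=R.from_rotvec(s['ee_rot']); best=None
    for h in(0,180):
        a=np.radians(yaw+h); y=np.array([np.cos(a),np.sin(a),0]); z=np.array([0,0,-1.]); M=np.c_[np.cross(y,z),y,z]
        t=(r.inv()*R.from_matrix(M)).as_rotvec(degrees=True)
        if best is None or np.linalg.norm(t)<np.linalg.norm(best): best=t
    yv=r.as_matrix()[:,1]; print('TCP',s['position'],'closing yaw',np.degrees(np.arctan2(yv[1],yv[0])),'j7',s['joints'][6])
    print('shift cm',r.inv().apply(np.array(p)-s['position'])*100,'turn',best)
E
python3 - <<'E'
from h import *
def f(c,u,v,col): # crop coords->raw
    x,y=int(round(c[0])),int(round(c[1])); return x-13+(u-260*col+.5)*27/260-.5,y-13+(v-260+.5)*27/260-.5
q=lambda u,v,s,x,y:((u+.5)/s-.5+x,(v+.5)/s-.5+y)
c2=lambda u,v:q(u,v,3.9,190,150)
for n,c,col,pts in(('small',c2(334,310),0,((78,372),(130,335),(183,372),(128,410))),('mid',c2(559,310),1,((342,380),(400,342),(443,388),(385,413)))):
    P=np.array([px2w('scene',f(c,*p,col),.08) for p in pts]); e=np.roll(P,-1,0)-P
    print(n,P.mean(0),np.linalg.norm(e,axis=1),np.degrees(np.arctan2(e[:,1],e[:,0]))%90)
for yaw in(0,30,60,90): shift([.445,-.138,.20],yaw)
# nut: averaged, overlays
I=np.mean([vision.get_image('scene') for _ in range(6)],0)[:,:,::-1]
u,v=222,178; w=10;S=20
x=np.clip((I[v-w:v+w,u-w:u+w]-20)*1.0,0,255).astype(np.uint8); g=cv2.resize(x,None,fx=S/2,fy=S/2,interpolation=cv2.INTER_CUBIC)
pan=[g]
for yaw in(None,0,10,20,30,40,50):
    o=g.copy()
    if yaw is not None:
        a=np.radians(yaw+30+60*np.arange(6)); c=12/np.cos(np.pi/6)
        for z in(.054,.070):
            p=w2px('scene',np.c_[.5055+c*np.cos(a),.0892+c*np.sin(a),0*a+z]/1. if 0 else np.c_[.5055+c/1000*np.cos(a),.0892+c/1000*np.sin(a),0*a+z])
            p=((p-[u-w,v-w]+.5)*S/2-.5).astype(np.int32); cv2.polylines(o,[p],True,(0,0,255) if z<.06 else (0,200,0),1)
    pan.append(o)
cv2.imwrite('pics/nut.png',np.vstack([np.hstack(pan[:4]),np.hstack(pan[4:])]))
print(cv2.resize(I.mean(2)[v-6:v+12,u-9:u+10],None,fx=1,fy=1).astype(int))
E
```

```text
small [ 0.443  -0.1382  0.08  ] [0.0183 0.0177 0.0189 0.0172] [82.2112 85.4589 80.9243 83.4226]
mid [ 0.5304 -0.2475  0.08  ] [0.0207 0.0176 0.0177 0.0142] [77.5709 68.8928 67.3817 80.193 ]
TCP [0.2665 0.5648 0.248 ] closing yaw 64.74162324767893 j7 -0.07506350263332401
shift cm [-46.1302 -55.9431   4.8879] turn [-0.0669  0.0518 64.7416]
TCP [0.2665 0.5648 0.248 ] closing yaw 64.74162324767893 j7 -0.07506350263332401
shift cm [-46.1302 -55.9431   4.8879] turn [-0.0751  0.0315 34.7416]
TCP [0.2665 0.5648 0.248 ] closing yaw 64.74162324767893 j7 -0.07506350263332401
shift cm [-46.1302 -55.9431   4.8879] turn [-0.0795  0.0108  4.7416]
TCP [0.2665 0.5648 0.248 ] closing yaw 64.74162324767893 j7 -0.07506350263332401
shift cm [-46.1302 -55.9431   4.8879] turn [ -0.0802  -0.0102 -25.2584]
[[ 59  97 192 222 242 255 255 255 255 255 255 255 255 255 255 255 253 223
  181]
 [170 243 255 255 255 255 255 255 255 255 251 255 255 255 255 255 255 255
  255]
 [255 255 255 255 254 255 255 249 156 108 106 183 255 255 255 254 255 255
  255]
 [255 255 254 253 254 254 254 190 110 126 121  88 229 255 255 25
[... 451 characters left out ...]
 131 122 123 124 128 129 125 176 227 255 255
  254]
 [254 253 253 254 255 255 251 220 164 122 123 130 139 156 222 255 255 254
  254]
 [254 254 254 254 254 255 255 255 248 215 224 231 239 238 255 255 255 254
  254]
 [253 253 254 254 254 254 255 255 255 255 255 255 255 255 255 254 254 253
  254]
 [254 254 253 254 253 254 254 254 254 255 255 255 255 254 254 254 253 254
  254]
 [255 255 254 254 254 254 254 254 254 254 254 254 254 254 254 254 254 254
  255]
 [255 255 255 255 254 254 254 254 254 254 254 254 254 254 254 255 255 255
  255]
 [255 255 255 255 255 255 255 255 254 254 254 255 255 255 255 255 255 255
  255]
 [ 57 134 233 255 255 255 255 255 255 255 255 255 255 255 255 255 247 196
  120]]
```

View pics/nut.png

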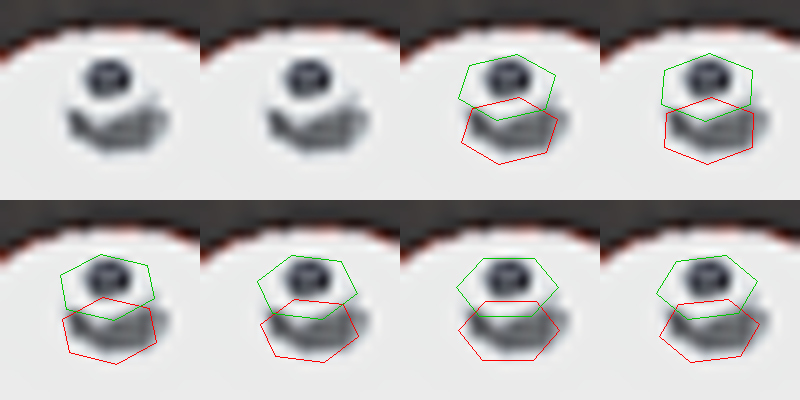

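The overlay panels show the nut's dark faces running (68,125), (100,150), (140,147), (165,118). That matches a nut yaw near 50° (equivalent to -10°), with the wireframe sitting about 1 px off. The small adapter's yaw is about 83°. I'm moving to it now.

```bash
python3 -m creep '5 -46 -56 3 0 0 -18;5 -46 -56 3 0 0 -18;5 -46 -56 3 0 0 -18;5 -46 -56 3 0 0 -18;5 -46 -56 3 0 0 -18' 20
python3 -c "
from h import *
shift([.4448,-.138,.16],83)"
```

```text
clock: 1.02
position: [0.3433, 0.2605, 0.236]
ee_rot: [0.199, 3.135, 0.001]
force: [1.1, -0.3, 0.7]
width: 0.555
gripper_force: 0.0
TCP [0.3433 0.2605 0.236 ] closing yaw 82.73240267492675 j7 0.6793667532856541
shift cm [-15.1009 -38.2544   7.5794] turn [ 0.0425  0.0357 -0.2676]
```

```bash
cat > fit.py <<'E'
from h import *
I=np.mean([vision.get_image('scene') for _ in range(4)],0).mean(2); np.save('nutI.npy',I)
u0,v0,W,H,S=211,177,22,12,8
obs=I[v0:v0+H,u0:u0+W].ravel(); rc=12/np.cos(np.pi/6)
def model(yaw,x,y,ch):
    a=np.radians(yaw+30+60*np.arange(6)); L=np.zeros((H*S,W*S),np.uint8)
    ring=lambda r,z:(((w2px('scene',np.c_[x+r*np.cos(a),y+r*np.sin(a),0*a+z])-[u0,v0]+.5)*S)-.5)
    B,T,C=ring(rc/1e3,.054),ring(rc/1e3,.070-ch),ring(rc/1e3-ch*1.7,.070)
    cam=K('scene')[2][:3,3]; az=np.arctan2(cam[1]-y,cam[0]-x)
    k=0
    for i in range(6):
        j=(i+1)%6; n=np.radians(yaw+60*(i+1))
        if np.cos(n-az)>0.02: k+=1; cv2.fillPoly(L,[np.array([B[i],B[j],T[j],T[i]]).round().astype(np.int32)],k)
    cv2.fillPoly(L,[T.round().astype(np.int32)],5); cv2.fillPoly(L,[C.round().astype(np.int32)],6)
    F=[cv2.GaussianBlur((L==k).astype(np.float32),(0,0),S*.35).reshape(H,S,W,S).mean((1,3)).ravel() for k in range(7)]
    return np.array(F).T
from scipy.optimize import lsq_linear
out=[]
for ch in(.0012,.002):
  for yaw in range(0,60,5):
    b=min((lsq_linear(M,obs,(0,256)).cost,x,y) for x in np.arange(.503,.5125,.001) for y in np.arange(.084,.094,.001) for M in[model(yaw,x,y,ch)])
    out.append((round(b[0]),yaw,ch,round(b[1],4),round(b[2],4)))
for o in sorted(out)[:9]: print(o)
E
python3 fit.py
```

```text
Traceback (most recent call last):
  File "fit.py", line 21, in <module>
    b=min((lsq_linear(M,obs,(0,256)).cost,x,y) for x in np.arange(.503,.5125,.001) for y in np.arange(.084,.094,.001) for M in[model(yaw,x,y,ch)])
  File "fit.py", line 21, in <genexpr>
    b=min((lsq_linear(M,obs,(0,256)).cost,x,y) for x in np.arange(.503,.5125,.001) for y in np.arange(.084,.094,.001) for M in[model(yaw,x,y,ch)])
                                                                                                                               ~~~~~^^^^^^^^^^^^
  File "fit.py", line 8, in model
    B,T,C=ring(rc/1e3,.054),ring(rc/1e3,.070-ch),ring(rc/1e3-ch*1.7,.070)
                            ~~~~^^^^^^^^^^^^^^^^
  File "fit.py", line 7, in <lambda>
    ring=lambda r,z:(((w2px('scene',np.c_[x+r*np.cos(a),y+r*np.sin(a),0*a+z])-[u0,v0]+.5)*S)-.5)
                       ~~~~^^^^^^^^^^^^^^^^^^^^^^^^^^^^^^^^^^^^^^^^^^^^^^^^^^
  File "h.py", line 15, in w2px
    k,d,E=K(cam); T=np.linalg.inv(E)
          ~^^^^^
  File "h.py", line 9, in K
    c=vision.camera_info(cam); f=192/np.tan(np.radians(c['fov_y'])/2)
ValueError: time passes only in moves, steps and waits
```

```bash
python3 -m creep '5 -15.1 -38.3 5 0 0 0;5 -15.1 -38.3 5 0 0 0;5 -15.1 -38.3 5 0 0 0;5 -15.1 -38.3 5 0 0 0;5 -15.1 -38.3 5 0 0 0'
sed -i 's/^def K(cam):/import functools\n@functools.lru_cache\ndef K(cam):/' h.py
python3 -c "
from h import *
shift([.4448,-.138,.16],83)"
sed -i "s/^I=.*/I=cv2.imread('pics\/scene0_raw.png').mean(2)/" fit.py; time python3 fit.py
```

```text
clock: 1.85
position: [0.4207, -0.0385, 0.1983]
ee_rot: [0.194, 3.134, 0.001]
force: [1.0, 1.3, -0.1]
width: 0.544
gripper_force: 0.0
TCP [ 0.4207 -0.0385  0.1983] closing yaw 82.91939530020626 j7 1.4956230137029782
shift cm [-3.6073 -9.5772  3.8286] turn [ 0.0328  0.0954 -0.0806]
(50417, 10, 0.002, np.float64(0.509), np.float64(0.091))
(50611, 5, 0.002, np.float64(0.509), np.float64(0.09))
(51080, 0, 0.002, np.float64(0.509), np.float64(0.09))
(52722, 15, 0.002, np.float64(0.509), np.float64(0.091))
(53972, 20, 0.002, np.float64(0.509), np.float64(0.091))
(53988, 55, 0.002, np.float64(0.509), np.float64(0.09))
(55922, 25, 0.002, np.float64(0.509), np.float64(0.091))
(56843, 5, 0.0012, np.float64(0.509), np.float64(0.09))
(57107, 50, 0.002, np.float64(0.509), np.float64(0.09))
real	0m16.298s
user	0m16.869s
sys	0m0.117s
```

```bash
python3 -m creep '5 -3.6 -9.6 3.8 0 0 0;5 -3.6 -9.6 3.8 0 0 0;5 -3.6 -9.6 3.8 0 0 0;5 -3.6 -9.6 3.8 0 0 0'
sed -i "s/177,22,12,8/178,22,10,8/; s/(0,256)/(0,300)/; s/(.0012,.002)/(.0015,.002,.003)/" fit.py; python3 fit.py
python3 - <<'E'
from h import *
shift([.4448,-.138,.074],83)
snap('scene','s1',(240,180,340,255),8)
E
```

```text
clock: 2.35
position: [0.4436, -0.1365, 0.16]
ee_rot: [-0.196, -3.135, -0.001]
force: [-0.7, 0.5, -0.5]
width: 0.542
gripper_force: 0.0
Still running in the background as job /tmp/bash_jobs.1000/3a81b9b74d7c (pid 659). You'll get a notice when it ends.
```

```bash
kill -- -$(cat /tmp/bash_jobs.1000/3a81b9b74d7c/pid); sleep 1
timeout 30 python3 - <<'E'
from h import *
shift([.4448,-.138,.074],83)
snap('scene','s1',(240,180,340,255),8)
E
```

```text
TCP [ 0.4436 -0.1365  0.16  ] closing yaw 82.8366563974314 j7 1.797701454441323
shift cm [-0.1429 -0.1344  8.6003] turn [ 0.0257 -0.0217 -0.1633]
```

View pics/s1.png

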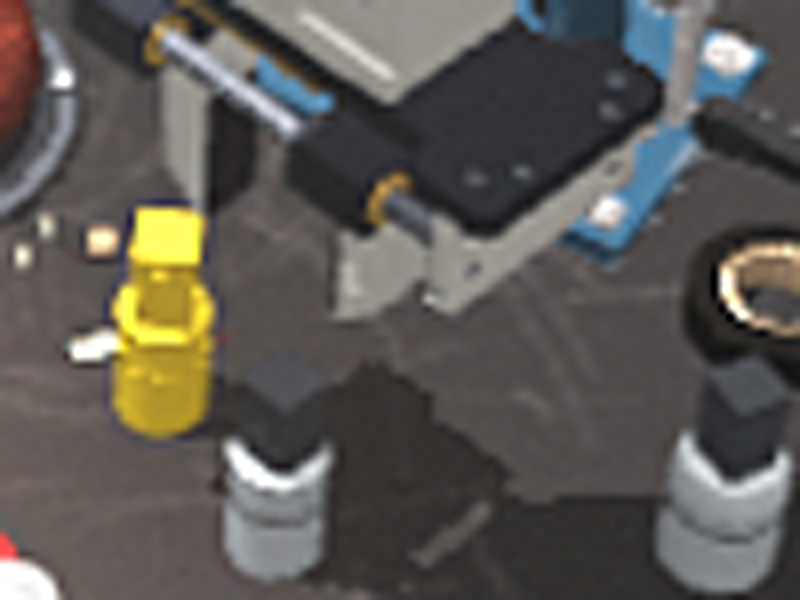

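The crop shows the open fingers straddling the small socket, with its adapter top at (283,385). The yellow look-alike at (165,320) is clear of the left finger. I'm descending and gripping.

```bash
python3 -m creep '5 -0.1 -0.1 4 0 0 0;5 -0.1 -0.1 7 0 0 0;5 -0.1 -0.1 8.6 0 0 0;5 -0.1 -0.1 8.6 0 0 0;5 -0.1 -0.1 8.6 0 0 0'
python3 -m creep '1.5 0 0 0 0 0 0;1.5 0 0 0 0 0 0;1.5 0 0 0 0 0 0;1.5 0 0 0 0 0 0;1.5 0 0 0 0 0 0' 40
```

```text
clock: 3.02
position: [0.4446, -0.1383, 0.075]
ee_rot: [0.196, 3.134, 0.001]
force: [0.5, 0.0, -0.2]
width: 0.545
gripper_force: 0.0
clock: 3.65
position: [0.4439, -0.1391, 0.0743]
ee_rot: [0.199, 3.135, 0.0]
force: [-0.8, 0.8, 2.9]
width: 0.214
gripper_force: 40.0
```

The small socket is held: opening 19.7 mm at 40 N. The plate screws put the transformer's yaw near 2°, which agrees with the nut view (about 0° mod 60), so I'll close along 90°. Lift, then carry it over.

```bash
python3 -m creep '1.5 0 0 -5 0 0 0;1.5 0 0 -10 0 0 0;1.5 0 0 -15 0 0 0;1.5 0 0 -17 0 0 0'
python3 -m creep '1.5 -3.4 23.4 0 0 0 -7;1.5 -3.4 23.4 0 0 0 -7;1.5 -3.4 23.4 0 0 0 -7;1.5 -3.4 23.4 0 0 0 -7;1.5 -3.4 23.4 0 0 0 -7'
timeout 60 python3 - <<'E'
from h import *
shift([.506,.0895,.165],90)
E
```

```text
clock: 4.15
position: [0.4446, -0.1395, 0.2467]
ee_rot: [0.199, 3.132, -0.0]
force: [0.1, -0.2, -1.2]
width: 0.212
gripper_force: 40.0
clock: 4.78
position: [0.5072, 0.0933, 0.2435]
ee_rot: [0.003, -3.141, -0.002]
force: [0.1, -2.1, -1.6]
width: 0.217
gripper_force: 40.0
TCP [0.5072 0.0933 0.2435] closing yaw 90.12439552901246 j7 1.377132408272579
shift cm [ 0.1169 -0.3875  7.8455] turn [ 0.0581 -0.0426  0.1244]
```

```bash
python3 -m creep '1.5 0.1 -0.3 4 0 0 0;1.5 0.1 -0.3 7.8 0 0 0;1.5 0.1 -0.3 7.8 0 0 0;1.5 0.1 -0.3 7.8 0 0 0;1.5 0.1 -0.3 7.8 0 0 0'
timeout 60 python3 - <<'E'
from h import *
shift([.506,.0895,.165],90); snap('scene','s2',(182,135,262,195),10)
E
```

```text
clock: 5.4
position: [0.5071, 0.0857, 0.1677]
ee_rot: [0.008, 3.139, 0.001]
force: [-0.0, 0.2, -1.3]
width: 0.213
gripper_force: 40.0
TCP [0.5071 0.0857 0.1677] closing yaw 89.71989146004725 j7 1.4168682558840455
shift cm [0.1128 0.3779 0.2685] turn [ 0.045   0.1441 -0.2802]
```

View pics/s2.png

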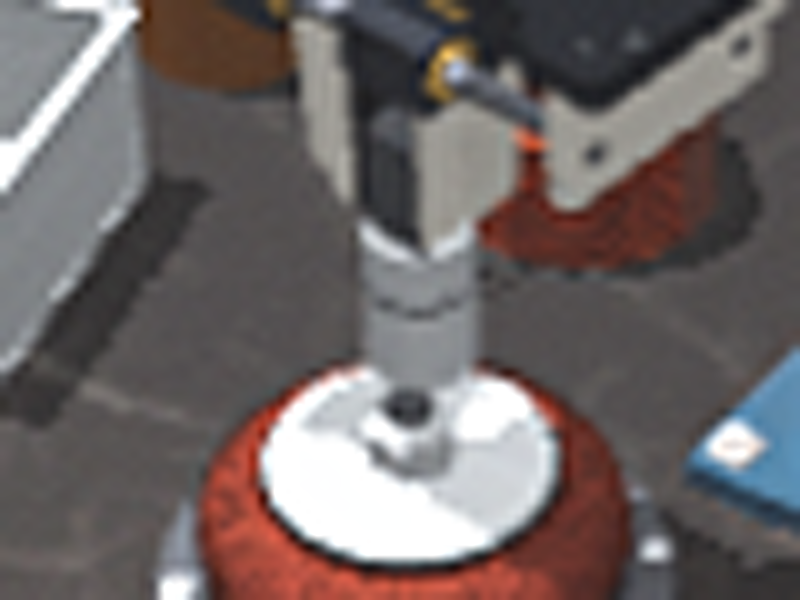

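The crop shows the nut in shade with its stud top at (408,408). The nut's corners at x of about 369, 403 and 447 confirm a yaw near 0°. The socket hangs just above and right of it, with body edges at 362 and 478. Next I compute the lateral offset.

```bash
python3 -m creep '1.5 0 0 0 0 0 0;1.5 0 0 0 0 0 0'; timeout 60 python3 - <<'E'
from h import *
im=cv2.imread('pics/s2_raw.png').mean(2)
for v in range(161,174): print(v,im[v,213:236].astype(int))
s=telemetry.observe()['position']; print(s)
# pixel row of axis at heights, for camera-bias-corrected nut axis
for p in([.5074,.0907],[.5052,.089],s[:2]):
    print(p,w2px('scene',[[*p,z] for z in(.074,.095,.115,.135)]).round(2).tolist())
E
```

```text
clock: 5.7
position: [0.5062, 0.0858, 0.1665]
ee_rot: [0.007, 3.141, 0.0]
force: [-0.4, 0.1, -1.8]
width: 0.217
gripper_force: 40.0
161 [ 84  82  81  79  74 115 134 131 132 150 160 145 134 136 135 135 105  74
  78  84  69  51  58]
162 [ 80  84  83  79  78 112 133 136 135 138 138 138 139 139 138 139  97  52
  72  78  80  68  75]
163 [ 82  81  85  84  80  95 126 139 141 140 142 141 142 140 140 132 108  80
  79  64  70  84  83]
164 [ 82  85  83  86  86 104 115 124 132 141 145 146 144 123 124 116 106  72
  70  82  82  81  79]
165 [ 84  84  89  85  85 109 108  85 101 130 133 136 119 105  99 127 119  87
  78  78  82  79  82]
166 [ 82  85  87  84  85 107 136 127 122 109  89  95 101 133 143 140 117  87
  80  81  81  80  82]
167 [ 85  85  85  80  82 105 132 140 141 146 148 150 148 145 140 138 118  85
  78  78  81  82  79]
168 [ 85  85  84  82  81 109 133 137 138 141 147 143 144 143 141 140 116  86
  79  81  81  80  81]
169 [ 86  85  83  80  77 113 134 135 136 141 143 143 142 144 141 138 116  87
  78  81  81  82  80]
170 [ 84  83  83  76  70 103 128 133 137 140 142 144 143 142 140 137 113  82
  77  81  80  81  80]
171 [ 82  75  70  82 114 150 143 130 134 139 143 143 142 140 136 143 103  57
  58  67  74  79  81]
172 [ 63 106 186 182 210 246 206 150 137 141 144 144 140 137 142 176 156 145
 111  54  48  67  77]
173 [184 228 255 253 209 212 217 194 145 131 135 139 151 158 178 211 220 249
 253 237 158  64  53]
[0.5062 0.0858 0.1665]
[0.5074, 0.0907] [[222.27, 174.59], [221.98, 168.74], [221.69, 163.04], [221.4, 157.2]]
[0.5052, 0.089] [[222.19, 175.27], [221.89, 169.42], [221.61, 163.71], [221.31, 157.87]]
[0.5062 0.0858] [[223.31, 175.57], [223.03, 169.72], [222.75, 164.02], [222.47, 158.17]]
```

```bash
python3 -m creep '1.5 0.07 0.42 0 0 0 0;1.5 0.07 0.42 0.8 0 0 0;1.5 0.07 0.42 1.6 0 0 0;1.5 0.07 0.42 1.6 0 0 0;1.5 0.07 0.42 1.6 0 0 0'
python3 -m creep '1.5 0 0 0.2 0 0 0;1.5 0 0 0.4 0 0 0;1.5 0 0 0.5 0 0 0;1.5 0 0 0.6 0 0 0;1.5 0 0 0.6 0 0 0'
```

```text
clock: 6.32
position: [0.5054, 0.0898, 0.15]
ee_rot: [-0.007, -3.141, 0.0]
force: [1.0, 0.2, -0.4]
width: 0.213
gripper_force: 40.0
clock: 6.95
position: [0.5056, 0.0901, 0.1443]
ee_rot: [0.007, 3.141, 0.0]
force: [-0.5, 0.5, 0.8]
width: 0.215
gripper_force: 40.0
```

```bash
python3 -m creep '1.5 0 0 0.1 0 0 0;1.5 0 0 0.1 0 0 0;1.5 0 0 0.2 0 0 0;1.5 0 0 0.2 0 0 0'; python3 -m creep '1.5 0 0 0.1 0 0 0;1.5 0 0 0.1 0 0 0;1.5 0 0 0.1 0 0 0'
```

```text
clock: 7.45
position: [0.5059, 0.09, 0.1439]
ee_rot: [0.007, 3.14, 0.002]
force: [-6.4, -1.2, 23.1]
width: 0.216
gripper_force: 40.0
clock: 7.82
position: [0.5061, 0.0899, 0.1437]
ee_rot: [0.008, 3.14, 0.002]
force: [-9.1, -2.1, 32.1]
width: 0.213
gripper_force: 40.0
```

The socket stops on the nut top at a mouth height of about 70 mm with 32 N, so the small one does not fit. I'm lifting it and taking it to the reject box.

```bash
python3 -m creep '1.5 0 0 -3 0 0 0;1.5 0 0 -6 0 0 0;1.5 -0.4 5 -6.5 0 0 -5;1.5 -0.4 11 -6.5 0 0 -10;1.5 -0.4 17 -6.5 0 0 -20'
python3 -m creep '1.5 0 7 0 0 0 0;1.5 0 7 0 0 0 0;1.5 0 7 0 0 0 0;1.5 0 7 0 0 0 0'
timeout 60 python3 - <<'E'
from h import *
shift([.51,.329,.085],110)
E
```

```text
clock: 8.45
position: [0.5101, 0.2615, 0.2063]
ee_rot: [-0.544, 3.094, -0.0]
force: [0.9, 0.5, -1.5]
width: 0.217
gripper_force: 40.0
clock: 8.95
position: [0.4873, 0.3238, 0.2061]
ee_rot: [-0.535, 3.096, -0.002]
force: [0.4, -0.4, -0.8]
width: 0.217
gripper_force: 40.0
TCP [0.4873 0.3238 0.2061] closing yaw 109.59224135775335 j7 1.2928939326456004
shift cm [-2.3122 -0.2545 12.1067] turn [-0.0643 -0.0097 -0.4078]
```

```bash
python3 -m creep '1.5 -2.3 -0.2 0 0 0 0;1.5 -2.3 -0.2 5 0 0 0;1.5 -2.3 -0.2 10 0 0 0;1.5 -2.3 -0.2 12 0 0 0;1.5 -2.3 -0.2 12 0 0 0'
python3 -m creep '1.5 0 0 0.4 0 0 0;1.5 0 0 0.4 0 0 0;4.5 0 0 0.4 0 0 0;4.5 0 0 0.4 0 0 0;4.5 0 0 0.4 0 0 0'
```

```text
clock: 9.57
position: [0.5088, 0.3293, 0.0848]
ee_rot: [0.534, -3.093, 0.004]
force: [0.5, -0.1, -1.4]
width: 0.211
gripper_force: 40.0
clock: 10.2
position: [0.509, 0.3319, 0.0825]
ee_rot: [-0.539, 3.095, 0.0]
force: [0.2, 0.3, 0.6]
width: 0.472
gripper_force: 0.0
```

```bash
python3 -m creep '4.5 0 0 -5 0 0 0;4.5 0 0 -10 0 0 0;4.5 0 0 -15 0 0 0;4.5 0 0 -16 0 0 0'
timeout 60 python3 - <<'E'
from h import *
shift([.532,-.2465,.20],73)
E
```

```text
clock: 10.7
position: [0.5103, 0.3326, 0.2461]
ee_rot: [-0.537, 3.09, 0.005]
force: [-0.6, 0.1, 0.2]
width: 0.492
gripper_force: 0.0
TCP [0.5103 0.3326 0.2461] closing yaw 109.73536801800961 j7 1.3082571307572668
shift cm [ 17.5443 -55.2513   4.3927] turn [ 0.2221  0.2977 36.7349]
```

```bash
python3 -m creep '5 17.5 -55.2 2 0 0 37;5 17.5 -55.2 2 0 0 37;5 17.5 -55.2 2 0 0 37;5 17.5 -55.2 2 0 0 37;5 17.5 -55.2 2 0 0 37'
timeout 60 python3 - <<'E'
from h import *
shift([.532,-.2465,.17],73)
E
```

```text
clock: 11.32
position: [0.52, 0.0178, 0.2307]
ee_rot: [-0.473, -3.105, 0.0]
force: [1.9, 0.1, 0.1]
width: 0.549
gripper_force: 0.0
TCP [0.52   0.0178 0.2307] closing yaw 72.69048853132094 j7 1.264737533352315
shift cm [ -9.0167 -24.8728   6.0698] turn [-0.0207 -0.0339 -0.3095]
```

```bash
python3 -m creep '5 -9 -24.8 6 0 0 0;5 -9 -24.8 6 0 0 0;5 -9 -24.8 6 0 0 0;5 -9 -24.8 6 0 0 0;5 -9 -24.8 6 0 0 0'
timeout 60 python3 - <<'E'
from h import *
shift([.532,-.2465,.075],73)
im=vision.get_image('scene')[:,:,::-1].copy(); cv2.imwrite('pics/s3_raw.png',im)
E
```

```text
clock: 11.95
position: [0.531, -0.2485, 0.1697]
ee_rot: [-0.48, -3.102, 0.003]
force: [-1.1, 0.9, -0.1]
width: 0.544
gripper_force: 0.0
TCP [ 0.531  -0.2485  0.1697] closing yaw 72.42582345431713 j7 1.8330317364364899
shift cm [-0.0536  0.2436  9.4722] turn [-0.1294 -0.111  -0.5743]
```

```bash
python3 -m creep '5 -0.05 0.24 4 0 0 0;5 -0.05 0.24 7 0 0 0;5 -0.05 0.24 9.4 0 0 0;5 -0.05 0.24 9.4 0 0 0;5 -0.05 0.24 9.4 0 0 0'
python3 -m creep '1.5 0 0 0 0 0 0;1.5 0 0 0 0 0 0;1.5 0 0 0 0 0 0;1.5 0 0 0 0 0 0;1.5 0 0 0 0 0 0' 45
python3 -m creep '1.5 0 0 0 0 0 0;1.5 0 0 0 0 0 0'
```

```text
clock: 12.62
position: [0.5344, -0.2416, 0.0779]
ee_rot: [0.471, 3.106, -0.0]
force: [0.8, -0.1, -0.1]
width: 0.544
gripper_force: 0.0
clock: 13.25
position: [0.5344, -0.242, 0.0776]
ee_rot: [0.472, 3.105, -0.0]
force: [-0.7, -0.3, 4.0]
width: 0.215
gripper_force: 44.9
clock: 13.5
position: [0.5343, -0.242, 0.0776]
ee_rot: [0.472, 3.105, -0.0]
force: [-0.8, -0.8, 4.7]
width: 0.216
gripper_force: 44.9
```

```bash
python3 -m creep '1.5 0 0 -5 0 0 0;1.5 0 0 -10 0 0 0;1.5 0 0 -15 0 0 0;1.5 0 0 -15 0 0 0'
timeout 60 python3 - <<'E'
from h import *
shift([.508,.0897,.20],90)
E
```

```text
clock: 14.0
position: [0.5358, -0.2427, 0.2308]
ee_rot: [0.471, 3.1, -0.001]
force: [-0.1, -0.1, -1.5]
width: 0.215
gripper_force: 44.9
TCP [ 0.5358 -0.2427  0.2308] closing yaw 72.73718619416118 j7 1.7997421516970384
shift cm [12.5323 30.9143  3.004 ] turn [ -0.0464   0.3545 -17.2628]
```

```bash
python3 -m creep '1.5 12.5 30.9 1 0 0 -17;1.5 12.5 30.9 1 0 0 -17;1.5 12.5 30.9 1 0 0 -17;1.5 12.5 30.9 1 0 0 -17;1.5 12.5 30.9 1 0 0 -17'
python3 -m creep '1.5 0 2.5 0 0 0 0;1.5 0 2.5 0 0 0 0;1.5 0 2.5 0 0 0 0;1.5 0 2.5 0 0 0 0'
timeout 60 python3 - <<'E'
from h import *
shift([.508,.0897,.168],90)
E
```

```text
clock: 14.62
position: [0.5067, 0.0715, 0.2165]
ee_rot: [-0.007, -3.139, 0.001]
force: [0.9, 0.3, -1.8]
width: 0.21
gripper_force: 44.9
clock: 15.12
position: [0.5082, 0.093, 0.2176]
ee_rot: [-0.011, -3.141, 0.001]
force: [0.2, -0.8, -2.8]
width: 0.21
gripper_force: 44.9
TCP [0.5082 0.093  0.2176] closing yaw 89.61060203460715 j7 1.3793933907828129
shift cm [ 0.0117 -0.327   4.9562] turn [-0.0346 -0.0386 -0.3894]
```

```bash
python3 -m creep '1.5 0 -0.3 2.5 0 0 0;1.5 0 -0.3 4.9 0 0 0;1.5 0 -0.3 4.9 0 0 0;1.5 0 -0.3 4.9 0 0 0;1.5 0 -0.3 4.9 0 0 0'
timeout 60 python3 - <<'E'
from h import *
s=telemetry.observe()['position']; print(s)
snap('scene','s4',(182,135,262,195),10)
im=cv2.imread('pics/s4_raw.png').mean(2)
for v in range(160,173): print(v,im[v,211:236].astype(int))
for p in([.5074,.0907],[.5052,.089],s[:2]):
    print(p,w2px('scene',[[*p,z] for z in(.074,.095,.115,.135)]).round(2).tolist())
E
```

```text
clock: 15.75
position: [0.509, 0.0914, 0.17]
ee_rot: [0.008, 3.14, 0.001]
force: [-0.2, 0.6, -1.7]
width: 0.215
gripper_force: 44.9
[0.509  0.0914 0.17  ]
160 [ 82  82  79  78  94 136 155 157 164 179 189 204 201 186 173 167 164 161
 124  83  82  81  61  52  57]
161 [ 81  81  81  76  95 131 151 154 157 161 167 170 170 170 170 164 158 153
 111  74  76  84  70  53  57]
162 [ 80  79  82  80  87 112 139 149 149 153 157 159 160 161 161 153 146 133
  90  55  69  77  79  66  74]
163 [ 80  81  81  82  73 100 127 141 146 145 146 149 150 153 151 126 114  96
  86  78  79  65  74  82  81]
164 [ 81  81  83  82 107 112 108 111 128 127 135 144 143 137 123 126 112  97
 105  74  69  80  83  81  78]
165 [ 80  81  82  81 104 131 126 105 108 111 128 133 135 106  95  99 127 142
 115  89  80  80  82  82  80]
166 [ 82  81  81  83  98 124 137 142 131 107 101 103 102 102 128 144 139 140
 116  88  77  81  79  82  80]
167 [ 80  79  81  81  94 124 137 135 141 145 145 145 149 149 144 138 136 136
 119  89  78  79  80  81  80]
168 [ 82  81  82  83  90 117 139 141 138 138 140 142 143 144 145 141 135 135
 125  93  77  81  82  82  81]
169 [ 82  83  85  84  76 119 161 166 149 139 141 140 141 140 141 141 141 136
 125  93  79  80  81  79  80]
170 [ 80  83  83  83  75 139 166 160 143 138 141 142 142 142 140 140 140 138
 119  86  75  81  82  80  80]
171 [ 81  84  83  78  72 105 150 158 139 135 141 141 144 142 139 136 131 138
 100  51  50  61  73  78  82]
172 [ 80  77  70  86 129 161 182 174 160 140 139 143 147 143 139 143 153 170
 144 198 186  93  48  66  76]
[0.5074, 0.0907] [[222.27, 174.59], [221.98, 168.74], [221.69, 163.04], [221.4, 157.2]]
[0.5052, 0.089] [[222.19, 175.27], [221.89, 169.42], [221.61, 163.71], [221.31, 157.87]]
[0.509  0.0914] [[222.45, 174.18], [222.16, 168.34], [221.88, 162.63], [221.59, 156.79]]
```

View pics/s4.png

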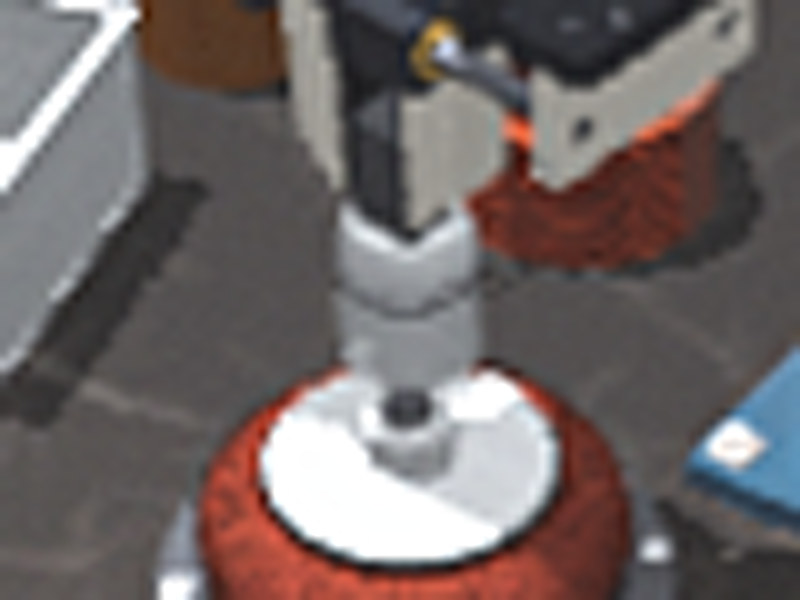

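The last picture shows the middle socket just behind and above the nut. Its body edges are at 215.5 and 229.4 raw, so its axis is at 222.5 against 221.95 for the nut, about 1.4 mm to the right. I'll correct that and lower.

```bash
python3 -m creep '1.5 0.1 0.1 0 0 0 0;1.5 0.1 0.1 1 0 0 0;1.5 0.1 0.1 1.9 0 0 0;1.5 0.1 0.1 1.9 0 0 0;1.5 0.1 0.1 1.9 0 0 0'
python3 -m creep '1.5 0 0 0.1 0 0 0;1.5 0 0 0.3 0 0 0;1.5 0 0 0.5 0 0 0;1.5 0 0 0.5 0 0 0'
```

```text
clock: 16.42
position: [0.5073, 0.0924, 0.1498]
ee_rot: [-0.007, -3.141, 0.0]
force: [0.7, 0.3, -1.5]
width: 0.216
gripper_force: 44.9
clock: 16.92
position: [0.5072, 0.0925, 0.1448]
ee_rot: [-0.007, -3.141, 0.0]
force: [-0.1, -0.4, -1.5]
width: 0.218
gripper_force: 44.9
```

```bash
python3 -m creep '1.5 0 0 0.2 0 0 0;1.5 0 0 0.4 0 0 0;1.5 0 0 0.4 0 0 0'; python3 -m creep '1.5 0 0 0.2 0 0 0;1.5 0 0 0.4 0 0 0;1.5 0 0 0.4 0 0 0'
```

```text
clock: 17.3
position: [0.5072, 0.0925, 0.1408]
ee_rot: [-0.007, -3.141, 0.0]
force: [-0.2, -0.1, -2.0]
width: 0.215
gripper_force: 44.9
clock: 17.68
position: [0.5072, 0.0925, 0.1368]
ee_rot: [-0.007, -3.141, 0.0]
force: [-0.1, 0.1, -1.8]
width: 0.215
gripper_force: 44.9
```

```bash
python3 -m creep '1.5 0 0 0.2 0 0 0;1.5 0 0 0.4 0 0 0;1.5 0 0 0.4 0 0 0'; python3 -m creep '1.5 0 0 0.1 0 0 0;1.5 0 0 0.15 0 0 0;1.5 0 0 0.2 0 0 0;1.5 0 0 0.2 0 0 0'
```

```text
clock: 18.05
position: [0.5072, 0.0925, 0.1328]
ee_rot: [-0.007, -3.141, 0.0]
force: [0.3, 0.4, -0.8]
width: 0.217
gripper_force: 44.9
clock: 18.55
position: [0.5074, 0.0925, 0.1316]
ee_rot: [0.007, 3.141, 0.001]
force: [-1.8, -0.4, 7.7]
width: 0.216
gripper_force: 44.9
```

Contact comes at z = 0.1316, exactly the home height. One firmer press to confirm.

```bash
python3 -m creep '1.5 0 0 0.05 0 0 0;1.5 0 0 0.1 0 0 0;1.5 0 0 0.1 0 0 0;1.5 0 0 0.1 0 0 0'
```

```text
clock: 19.05
position: [0.5075, 0.0925, 0.1315]
ee_rot: [0.008, 3.141, 0.001]
force: [-6.3, -1.9, 19.4]
width: 0.216
gripper_force: 44.9
```

```bash
timeout 100 python3 -c "
from cell import job; print(job.sign_off())"
```

```text
the job is handed in; nothing more can be done
None
```

The small socket stopped on top of the nut and went into the reject box; the middle one slid freely over the nut to its home height (16 mm below the nut top), and I handed in with the gripper still holding it there at 19 N. I had no picture left to confirm either the box drop or the final seating, so both rest on position and force readings.

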